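# Stopper the leaning amber bottle

## Task

Take the middle-sized of the three white stoppers from the rack and set it, plug first, into the neck of the amber bottle that leans in its stand, turning it by feel until the two notches in its flange drop over the two raised blocks on the bottle's grey collar. Then press it along the neck until the collar is fully down and it goes no further, keep a firm but gentle push of about 15 N on it for a moment to be sure it is home, and let go. Leave the other two stoppers in the rack and do not disturb the other things on the bench.

Things in the scene. Friction and masses are not known exactly. Their poses are not given: they have to be found in the camera images.
- stopper_centre (a point): White plastic stopper to use, middle in size of three, 92 mm long, 0.12 kg; on its axis half-way up, z from plug to stem. Along z: tapered plug -46 mm (28 mm diameter tip) to -4 mm (37 mm); flange, 62 mm, -4 to +6 mm, with 2 rim notches at its +x and -x, 17 mm wide, 11 mm deep; plain stem to grip, 24 mm, +6 to +46 mm, flat top. Starts upright, plug in a rack hole, flange on the rack. Yaw varies.
- mouth (a point): Mouth of the amber bottle, fixed in its stand, neck leaning 30 degrees from vertical, roughly towards the robot. Point: on the neck's axis at the level of the collar's top face when fully down; z out of the neck along its axis. Bore 40 mm diameter, 67 mm deep from here. Fully seated, the flange's underside is at this level: stopper centre 4 mm out along z, axes in line.
- collar (a joint): Grey ring, 62 mm outside, 40 mm bore, sliding on the neck. Value: m pushed in; 0 = out (face 10 mm beyond the mouth point), 0.010 = down on a hard stop. Starts 0-3 mm in, needs some 8 N, stays. Two opposite blocks on its face, 8 mm high, 10 mm wide, 22-30 mm from the axis; the line through them is turned up to 35 degrees either way from the mouth's x axis: not reported; find by touch.
- rack: Low aluminium rack fixed on the bench, 80 x 260 mm and 56 mm high, origin at the centre of its underside, long side along its y; three 47 mm holes on its centre line at y = -85, 0 and +85 mm hold the three stoppers, in any order.
- stand: Heavy fixed stand of the amber bottle; origin on the bench straight below the mouth point; the neck leans towards its -x. Base plate 130 mm wide, from 25 mm in front of the origin to 175 mm behind. The mouth point is 204 mm above the bench.
- small_stopper_centre (a point): The smallest white stopper (notched flange 50 mm, stem 16 mm diameter), half-way up; not to be used, stays in the rack.
- large_stopper_centre (a point): The largest white stopper (notched flange 72 mm, stem 36 mm diameter), half-way up; not to be used, stays in the rack.
- dropper_mid (a point): Bystander: small amber bottle, 44 mm diameter, 90 mm high, half-way up.
- beaker_mid (a point): Bystander: glass beaker, 72 mm diameter, 85 mm high, half-way up.
- spoon_mid (a point): Bystander: steel spoon lying flat, 160 mm long.
- dish_mid (a point): Bystander: shallow glass dish, 90 mm diameter, 16 mm high.
Mind the look-alikes: they are no part of the job. What is shaped like the part that bears stopper_centre but green or pink is not meant.

How it is judged:
By the outcome, as a careful person would: the job done as asked, in the order asked, and still so for the second after the job is handed in, with the robot touching nothing.
It also fails if it takes over 72 s, if anything falls off the work surface, if the arm or the gripper's body presses on something with over 40 N, if the wrist force passes 120 N, or if a joint passes its speed limit or range.

## Robot

A 7-joint arm with a two-finger parallel gripper is mounted at the origin on the work surface. World frame = base frame: x ahead of the robot, y to its left, z up, the work surface at z = 0. Lengths are in m, angles in rad, forces in N, time in s.
With the tool pointing down it reaches from about 0.4 to 0.9 m from the base axis. Payload 5.5 kg.
Tool frame: the origin (TCP) lies at the very end of the fingers, on their centre line; the grasp point (between the pads) lies 19 mm behind it; z points along the fingers, y is the line along which they close (so a half turn about z gives the same grasp; the last joint's range is limited). The gripper opens to 92 mm and grips with 3 to 60 N. Pads are 19 mm wide; open, the fingers measure 130 mm over their backs; the gripper's body (75 mm by 190 mm) begins 47 mm behind the grasp point.
Start: joints at [-0.901, 0.501, -0.427, 1.55, 0.221, 1.138, -0.21], TCP at [0.257, 0.597, 0.227] pointing down, gripper open.
Joint ranges: [-2.88, 2.88], [-0.31, 2.03], [-1.54, 1.56], [0.2, 2.42], [-1.41, 4.55], [0.19, 2.02], [-2.57, 2.57]. Speed limits (rad/s): [2.57, 2.57, 3.14, 3.14, 3.14, 3.14, 3.14].

## Interface

Orientations are given as a unit quaternion [x, y, z, w].
In Python, from workcell import env, read_camera, camera_params, order gives the robot as it stands. The module is installed in compiled form; this text tells all that it offers.
- The arm moves only by the tool send_rows, never from a script. Its argument "rows" is a list of rows, each an object of numbers: "jaw": the gripper's target within -1 to 1 (fully open at 1, half-way at 0, shut at -1); "tx", "ty", "tz": the shift along the tool's x, y, z in m; "ax", "ay", "az": the turn, a rotation vector about the tool's x, y, z in rad. A call has 1 to 20 rows; each row is the pose to reach, as a shift and turn from the pose commanded when the call began, along the tool's axes at that moment; what a row does not reach only later rows make up. A row lasts 1/10 s, in which the tool goes at most 50 mm and 8.59 degrees, less where a joint would pass 70% of its speed; a pose out of reach is approached as far as the arm can. A call with a gripper value outside its range is refused whole. The fingers move at their own pace and stop on an object; "squeeze" is the grip in N (left out, the last holds). Time passes only in rows, so rows that repeat a pose let the fingers close. It gives the time, the measured TCP pose, the force, the opening and the grip force at its end, in the units of the state.
- env.observe(): the state, without advancing time (a new reading comes with each control period).
- read_camera(name): name is "scene" or "top" or "wrist"; returns the picture (480x640x3 uint8, red, green, blue); there is no depth.
- camera_params(name): a dict with "fx", "fy", "cx", "cy" (pixels), "xyz" and "rotation" of the camera in the world. Camera axes: x right, y down, z forward; pixel columns grow to the right and rows downward; lengths in m; the calibration is good to about 2 mm. A picture is of the moment at which its call begins: read the wrist's pose just before it. camera_params takes no time and is no camera call; for the wrist camera it gives the pose at the moment of the call.
- order.hand_in(): hands the job in; it is judged then, once.
The state is a dict: "time": time; "qpos": joint angles; "dq": joint speeds; "joint_efforts": joint torques, N m; "tcp_pos": TCP position; "eef_rot": TCP orientation; "force": force on the tool from outside, world axes, zero at the start; "moment": the same for the moment, N m; "grip_width": finger opening in m; "gripper_force": force on a finger pad.
Only numpy, scipy, OpenCV 4.12 (cv2) and the standard library are available. Lean on these libraries where they do the work, as an engineer would, in place of code of your own. Each camera call takes 0.05 s, during which the arm holds its last target. There are 200 camera calls.

## Working session

There is one attempt and no reset: what is moved stays moved. The work goes in short steps, Python scripts to look and compute and a tool call to move; the robot and the scene stay as the last step left them, time stands still between calls to the robot, and variables do not carry over. Pictures are saved under pics/ and viewed, at most 10 in all, crops included, and the job is handed in when it is done.

Besides the shell and the picture viewer there is one more tool, called after "Request:" as a command line: name --argument value ..., lists and objects as JSON in quotes. send_rows: Moves the arm, as the interface text tells. Its arguments: {"type":"object","properties":{"rows":{"type":"array","items":{"type":"object","properties":{"jaw":{"type":"number"},"tx":{"type":"number"},"ty":{"type":"number"},"tz":{"type":"number"},"ax":{"type":"number"},"ay":{"type":"number"},"az":{"type":"number"}}}},"squeeze":{"type":"number"}},"required":["rows"]}

```bash
mkdir -p pics; cat > h.py <<'E'
import numpy as np, cv2
from workcell import env, read_camera, camera_params, order
from scipy.spatial.transform import Rotation as R
def ray(c,u,v):
    p=c
    d=np.array([(u-p['cx'])/p['fx'],(v-p['cy'])/p['fy'],1.])
    M=np.array(p['rotation']); 
    if M.size==4: M=R.from_quat(M).as_matrix()
    M=M.reshape(3,3)
    d=M@d; return np.array(p['xyz']),d/np.linalg.norm(d)
def plane(c,u,v,z):
    o,d=ray(c,u,v); return o+d*(z-o[2])/d[2]
def proj(c,P):
    M=np.array(c['rotation'])
    if M.size==4: M=R.from_quat(M).as_matrix()
    q=M.reshape(3,3).T@(np.array(P)-np.array(c['xyz'])); return c['fx']*q[0]/q[2]+c['cx'],c['fy']*q[1]/q[2]+c['cy']
def snap(n,f):
    c=camera_params(n); im=read_camera(n); cv2.imwrite('pics/'+f+'.png',cv2.cvtColor(im,cv2.COLOR_RGB2BGR)); return c,im
E
python3 - <<'E'
from h import *
a,ia=snap('scene','s0'); b,ib=snap('top','t0')
print(a,b,env.observe())
E
```

```text
{'fx': 583.8753197895384, 'fy': 583.8753197895384, 'cx': 313.91759177401275, 'cy': 234.99578982701382, 'xyz': array([ 1.09248774, -0.45589649,  0.95759964]), 'rotation': array([ 0.84950948,  0.39042715, -0.14566374, -0.32354653])} {'fx': 591.2375460858233, 'fy': 591.2375460858233, 'cx': 319.41650378815706, 'cy': 240.5195955693479, 'xyz': array([0.2903665 , 0.00895102, 1.51116054]), 'rotation': array([-0.69876507,  0.70960624, -0.06794997,  0.05974245])} {'time': 0.1, 'qpos': array([-0.9008521 ,  0.50177756, -0.42681713,  1.55135092,  0.22078161,
        1.13828118, -0.21025831]), 'dq': array([-1.23454976e-03, -1.33838092e-03, -3.36660530e-05, -2.71159872e-03,
        4.72772003e-04, -6.81480608e-04, -1.14906051e-03]), 'joint_efforts': array([-9.98992677e-03, -5.67863882e+01, -5.83866656e+00, -2.79918140e+01,
       -6.92543085e-02,  2.40466726e-02,  1.94815266e-05]), 'tcp_pos': array([0.25692572, 0.59637756, 0.22576591]), 'eef_rot': array([ 2.01928039e-01,  9.79399962e-01, -8.54934098e-04, -2.22948128e-04]), 'force': array([ 0.83752161, -0.44047353,  0.21534935]), 'moment': array([-0.00408117, -0.01303186, -0.01524   ]), 'gripper_force': 0.0, 'grip_width': 0.09209182000675512}
```

View pics/s0.png

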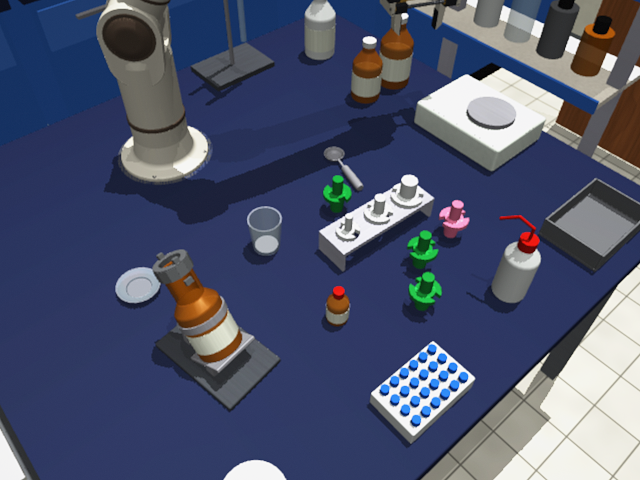

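View pics/t0.png

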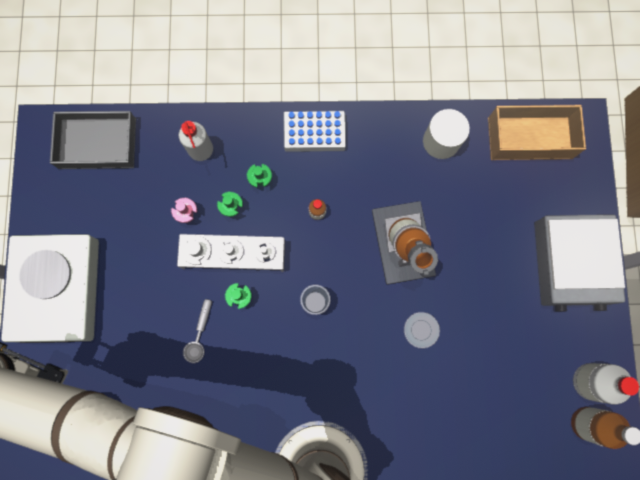

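The top view shows the rack at about (231,252), with the medium stopper in its middle hole at (230,250). The collar is at (424,259). In the scene view the collar is at (174,262) and the medium stem at (379,203).

```bash
python3 - <<'E'
from h import *
c=camera_params('top'); s=camera_params('scene')
im=cv2.imread('pics/t0.png'); si=cv2.imread('pics/s0.png')
hsv=cv2.cvtColor(im,cv2.COLOR_BGR2HSV)
m=((hsv[...,1]<60)&(hsv[...,2]>120)).astype(np.uint8)
m[:225]=0;m[280:]=0;m[:,:165]=0;m[:,295:]=0
r=cv2.minAreaRect(max(cv2.findContours(m,0,2)[0],key=cv2.contourArea)); bx=cv2.boxPoints(r)
P=np.array([plane(c,*p,.056) for p in bx]); print('rack',r,P.round(4),P.mean(0))
# base plate
h=hsv[195:290,365:445]
for p in [(374,209),(421,203),(385,282),(433,275)]: print('plate',plane(c,*p,.012).round(4))
# collar triangulate
o1,d1=ray(c,424,259);o2,d2=ray(s,174,263)
A=np.stack([d1,-d2],1);t=np.linalg.lstsq(A,o2-o1,rcond=None)[0];print('collar',o1+d1*t[0],o2+d2*t[1])
# stem top triangulate
a=cv2.resize(im[185:305,360:460],None,fx=4,fy=4,interpolation=2); b=cv2.resize(si[235:300,135:215],None,fx=4,fy=4,interpolation=2); e=cv2.resize(im[225:285,170:300],None,fx=3,fy=3,interpolation=2)
W=np.zeros((480,800,3),np.uint8);W[:480,:400]=a;W[:260,400:720]=b;W[280:460,400:790]=e
cv2.imwrite('pics/c1.png',W)
E
```

```text
rack ((230.3638153076172, 251.19895935058594), (106.57843017578125, 33.63804626464844), 1.6602823734283447) [[0.4961 0.3445 0.056 ]
 [0.5809 0.3443 0.056 ]
 [0.5692 0.078  0.056 ]
 [0.4844 0.0809 0.056 ]] [0.53267753 0.21191607 0.056     ]
plate [ 0.6458 -0.1544  0.012 ]
plate [ 0.6601 -0.2778  0.012 ]
plate [ 0.4545 -0.1761  0.012 ]
plate [ 0.4706 -0.2996  0.012 ]
collar [ 0.48335312 -0.24113965  0.20698733] [ 0.48721923 -0.23358021  0.20610981]
```

View pics/c1.png

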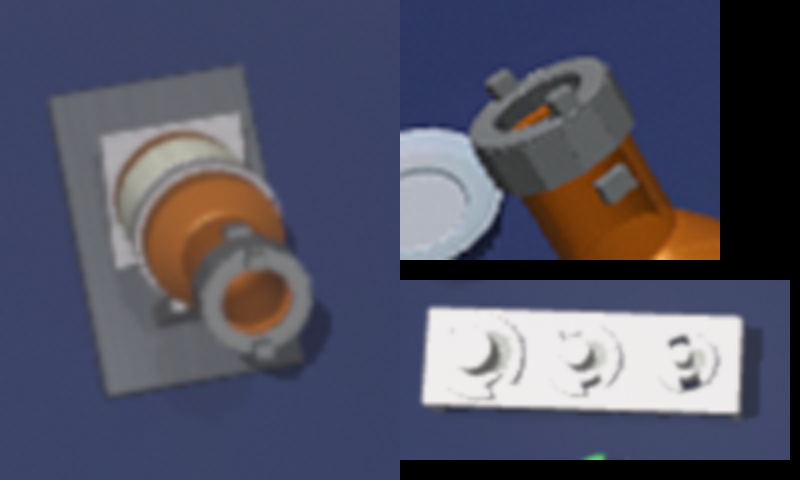

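```bash
cat >> h.py <<'E'
def rel(p,M):
    o=env.observe(); C=R.from_quat(o['eef_rot']); T=R.from_matrix(M)
    t=C.inv().apply(np.array(p)-o['tcp_pos']); a=(C.inv()*T).as_rotvec()
    print('t',t.round(4),'a',a.round(4),'q',np.array(o['qpos']).round(2),'tcp',o['tcp_pos'].round(4))
def frame(z,y):
    z=np.array(z,float);z/=np.linalg.norm(z);y=np.array(y,float);y=y-z*(y@z);y/=np.linalg.norm(y)
    return np.stack([np.cross(y,z),y,z],1)
E
python3 - <<'E'
from h import *
rel([.533,.212,.25],frame([0,0,-1],[1,-.044,0]))
c=camera_params('top'); s=camera_params('scene');w=camera_params('wrist'); o=env.observe()
C=R.from_quat(o['eef_rot']); print('wristcam in tool',C.inv().apply(w['xyz']-o['tcp_pos']), (C.inv()*R.from_quat(w['rotation'])).as_matrix().round(3))
def tri(p,q):
    o1,d1=ray(c,*p);o2,d2=ray(s,*q)
    t=np.linalg.lstsq(np.stack([d1,-d2],1),o2-o1,rcond=None)[0];return (o1+d1*t[0]).round(4),(o2+d2*t[1]).round(4)
for a in [(419.3,243),(426,272.5)]:
    for b in [(160.8,255.5),(175.8,260)]: print(a,b,tri(a,b))
E
```

```text
t [-0.4056 -0.2439 -0.0238] a [-1.6000e-03  1.0000e-03  1.2081e+00] q [-0.9   0.5  -0.43  1.55  0.22  1.14 -0.21] tcp [0.2569 0.5964 0.2258]
wristcam in tool [ 0.08017808 -0.00115606 -0.15876113] [[-0.001 -0.956 -0.295]
 [ 1.    -0.001 -0.   ]
 [ 0.    -0.295  0.956]]
(419.3, 243) (160.8, 255.5) (array([ 0.5123, -0.2245,  0.2493]), array([ 0.4983, -0.255 ,  0.2525]))
(419.3, 243) (175.8, 260) (array([ 0.5146, -0.2268,  0.2367]), array([ 0.5093, -0.2375,  0.2377]))
(426, 272.5) (160.8, 255.5) (array([ 0.4535, -0.245 ,  0.2026]), array([ 0.4557, -0.2406,  0.202 ]))
(426, 272.5) (175.8, 260) (array([ 0.455 , -0.2473,  0.1904]), array([ 0.4684, -0.2222,  0.1872]))
```

Request:
send_rows --rows '[{"jaw":1,"tx":-0.03,"ty":-0.018,"tz":-0.01,"az":0.08},{"jaw":1,"tx":-0.06,"ty":-0.036,"tz":-0.024,"az":0.18},{"jaw":0.3,"tx":-0.1,"ty":-0.06,"tz":-0.024,"az":0.3},{"jaw":0.3,"tx":-0.14,"ty":-0.084,"tz":-0.024,"az":0.42},{"jaw":0.3,"tx":-0.18,"ty":-0.108,"tz":-0.024,"az":0.54},{"jaw":0.3,"tx":-0.22,"ty":-0.132,"tz":-0.024,"az":0.66},{"jaw":0.3,"tx":-0.26,"ty":-0.156,"tz":-0.024,"az":0.78},{"jaw":0.3,"tx":-0.3,"ty":-0.18,"tz":-0.024,"az":0.9},{"jaw":0.3,"tx":-0.34,"ty":-0.204,"tz":-0.024,"az":1.02},{"jaw":0.3,"tx":-0.375,"ty":-0.225,"tz":-0.024,"az":1.12},{"jaw":0.3,"tx":-0.395,"ty":-0.238,"tz":-0.024,"az":1.18},{"jaw":0.3,"tx":-0.4056,"ty":-0.244,"tz":-0.024,"az":1.208},{"jaw":0.3,"tx":-0.4056,"ty":-0.244,"tz":-0.024,"az":1.208},{"jaw":0.3,"tx":-0.4056,"ty":-0.244,"tz":-0.024,"az":1.208},{"jaw":0.3,"tx":-0.4056,"ty":-0.244,"tz":-0.024,"az":1.208}]' --squeeze 30

```text
invalid input
```

```bash
python3 - <<'E'
from h import *
w,im=snap('wrist','w0'); import pickle; pickle.dump(w,open('w0.pkl','wb'))
rel([.533,.212,.25],frame([0,0,-1],[1,-.044,0])); print(proj(w,[.533,.212,.106]),proj(w,[.533,.212,.066]))
E
```

```text
t [-0.4056 -0.2439 -0.0238] a [-1.400e-03  8.000e-04  1.208e+00] q [-0.9   0.5  -0.43  1.55  0.22  1.14 -0.21] tcp [0.257  0.5965 0.2259]
(np.float64(105.85210097646461), np.float64(574.8246337110678)) (np.float64(123.9709158077444), np.float64(536.8925712496623))
```

View pics/w0.png

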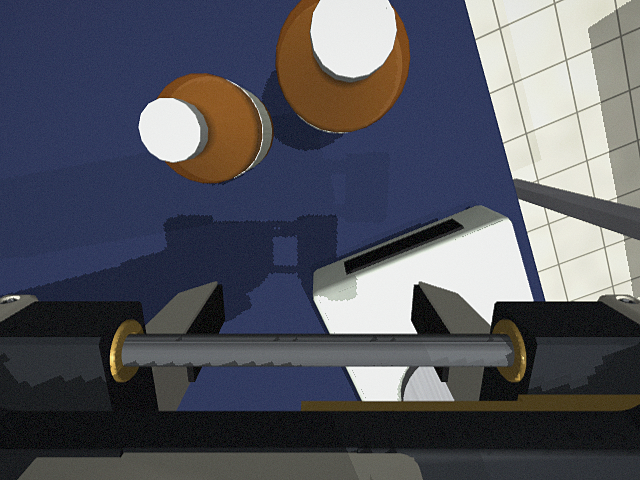

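The call was refused, so the wrist picture still shows the start position: two bottles and a balance near the gripper. I'll resend with every key in each row.

Request:
send_rows --rows '[{"jaw":1,"tx":-0.03,"ty":-0.018,"tz":-0.01,"ax":0,"ay":0,"az":0.08},{"jaw":1,"tx":-0.06,"ty":-0.036,"tz":-0.024,"ax":0,"ay":0,"az":0.18},{"jaw":0.3,"tx":-0.1,"ty":-0.06,"tz":-0.024,"ax":0,"ay":0,"az":0.3},{"jaw":0.3,"tx":-0.14,"ty":-0.084,"tz":-0.024,"ax":0,"ay":0,"az":0.42},{"jaw":0.3,"tx":-0.18,"ty":-0.108,"tz":-0.024,"ax":0,"ay":0,"az":0.54},{"jaw":0.3,"tx":-0.22,"ty":-0.132,"tz":-0.024,"ax":0,"ay":0,"az":0.66},{"jaw":0.3,"tx":-0.26,"ty":-0.156,"tz":-0.024,"ax":0,"ay":0,"az":0.78},{"jaw":0.3,"tx":-0.3,"ty":-0.18,"tz":-0.024,"ax":0,"ay":0,"az":0.9},{"jaw":0.3,"tx":-0.34,"ty":-0.204,"tz":-0.024,"ax":0,"ay":0,"az":1.02},{"jaw":0.3,"tx":-0.375,"ty":-0.225,"tz":-0.024,"ax":0,"ay":0,"az":1.12},{"jaw":0.3,"tx":-0.395,"ty":-0.238,"tz":-0.024,"ax":0,"ay":0,"az":1.18},{"jaw":0.3,"tx":-0.4056,"ty":-0.244,"tz":-0.024,"ax":0,"ay":0,"az":1.208},{"jaw":0.3,"tx":-0.4056,"ty":-0.244,"tz":-0.024,"ax":0,"ay":0,"az":1.208},{"jaw":0.3,"tx":-0.4056,"ty":-0.244,"tz":-0.024,"ax":0,"ay":0,"az":1.208},{"jaw":0.3,"tx":-0.4056,"ty":-0.244,"tz":-0.024,"ax":0,"ay":0,"az":1.208}]' --squeeze 30

```text
time: 1.65
tcp_pos: [0.5317, 0.2151, 0.2506]
eef_rot: [0.721, 0.693, 0.0, -0.001]
force: [0.0, -0.4, 0.5]
grip_width: 0.0597
gripper_force: 0.0
```

```bash
python3 - <<'E'
from h import *
w,im=snap('wrist','w1'); import pickle; pickle.dump(w,open('w1.pkl','wb'))
rel([.533,.212,.25],frame([0,0,-1],[1,-.044,0])); print(proj(w,[.533,.212,.106]),proj(w,[.533,.212,.066]))
E
```

```text
t [-0.0027  0.0012  0.0007] a [-0.0007 -0.0009  0.0042] q [-0.39  0.31 -0.05  1.73  0.02  1.1  -0.49] tcp [0.5319 0.2147 0.2507]
(np.float64(320.0986205366425), np.float64(228.199661231255)) (np.float64(319.8751837938503), np.float64(217.59255858555554))
```

View pics/w1.png

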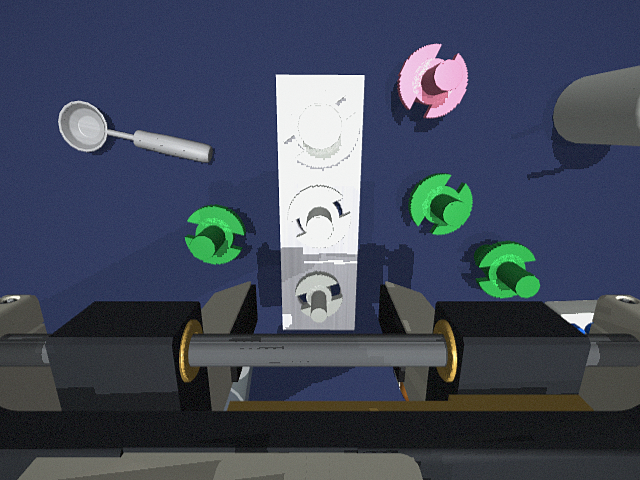

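The wrist view puts the medium stem top at (320,228), as predicted. Its flange notches are at about (341,208) and (302,228).

```bash
python3 - <<'E'
from h import *
import pickle; w=pickle.load(open('w1.pkl','rb')); g=cv2.imread('pics/w1.png',0)
for z in (.066,.056):
  for r in (.022,.025,.028):
    print(z,r)
    print([int(g[int(round(v)),int(round(u))]) for u,v in (proj(w,[.533+r*np.cos(np.radians(a)),.212+r*np.sin(np.radians(a)),z]) for a in range(0,360,6))])
print(plane(w,341,208,.066),plane(w,302,228,.066))
E
python3 - <<'E'
import cv2
i=cv2.imread('pics/w1.png')[175:265,275:365]
cv2.imwrite('pics/c2.png',cv2.resize(i,None,fx=6,fy=6,interpolation=2))
E
```

```text
0.066 0.022
[251, 120, 166, 13, 11, 20, 10, 12, 200, 244, 243, 243, 243, 241, 243, 243, 244, 243, 243, 243, 242, 243, 242, 242, 243, 243, 242, 243, 241, 246, 148, 34, 66, 69, 67, 126, 209, 102, 248, 242, 243, 241, 244, 244, 243, 243, 243, 244, 223, 234, 245, 243, 243, 243, 243, 242, 244, 244, 242, 243]
0.066 0.025
[247, 103, 247, 245, 243, 240, 255, 160, 243, 244, 242, 243, 243, 243, 243, 242, 243, 242, 245, 244, 243, 243, 243, 242, 241, 242, 243, 242, 243, 243, 247, 251, 244, 240, 238, 238, 210, 247, 244, 242, 243, 244, 242, 243, 242, 244, 244, 243, 245, 243, 243, 242, 243, 243, 242, 243, 242, 241, 245, 243]
0.066 0.028
[245, 248, 221, 242, 241, 241, 239, 222, 243, 244, 244, 244, 220, 243, 243, 243, 243, 243, 243, 243, 242, 243, 242, 243, 242, 244, 244, 242, 244, 243, 243, 230, 240, 242, 239, 237, 102, 249, 244, 242, 242, 242, 242, 245, 244, 243, 242, 243, 243, 243, 242, 243, 243, 242, 243, 243, 242, 245, 244, 244]
0.056 0.022
[120, 17, 13, 11, 102, 10, 36, 190, 246, 243, 243, 243, 244, 243, 243, 241, 242, 243, 243, 244, 242, 244, 244, 243, 242, 244, 242, 242, 243, 241, 246, 148, 20, 195, 14, 205, 255, 205, 225, 242, 242, 243, 242, 243, 243, 241, 241, 244, 242, 244, 166, 245, 244, 243, 243, 243, 242, 243, 244, 251]
0.056 0.025
[103, 255, 245, 243, 240, 243, 136, 247, 243, 243, 243, 242, 243, 243, 243, 244, 243, 243, 242, 243, 244, 243, 243, 244, 243, 242, 242, 243, 242, 243, 243, 224, 195, 214, 185, 224, 193, 196, 247, 245, 243, 242, 243, 244, 243, 243, 243, 245, 166, 247, 244, 243, 243, 242, 242, 244, 243, 241, 243, 252]
0.056 0.028
[248, 255, 241, 241, 242, 242, 167, 245, 248, 246, 242, 246, 249, 249, 246, 246, 245, 242, 245, 244, 243, 243, 243, 243, 243, 243, 244, 243, 243, 243, 244, 244, 245, 242, 240, 235, 240, 124, 249, 242, 244, 242, 242, 243, 242, 244, 243, 243, 243, 244, 243, 241, 243, 243, 244, 244, 243, 243, 242, 243]
[0.55394999 0.22077809 0.066     ] [0.51488072 0.20211559 0.066     ]
```

View pics/c2.png

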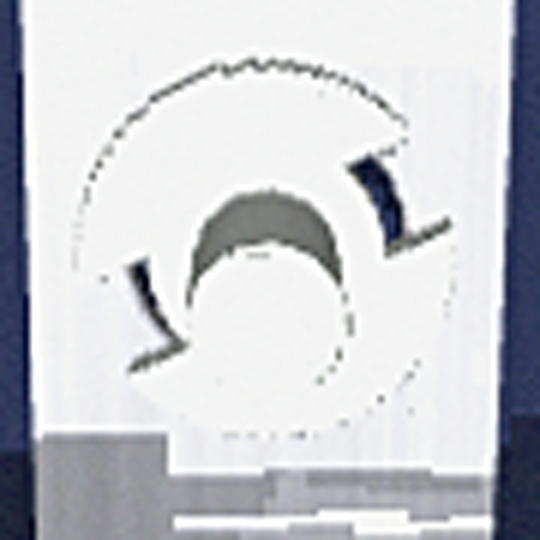

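Request:
send_rows --rows '[{"jaw":0.3,"tx":-0.0027,"ty":0.0012,"tz":0.03,"ax":0,"ay":0,"az":0},{"jaw":0.3,"tx":-0.0027,"ty":0.0012,"tz":0.07,"ax":0,"ay":0,"az":0},{"jaw":0.3,"tx":-0.0027,"ty":0.0012,"tz":0.11,"ax":0,"ay":0,"az":0},{"jaw":0.3,"tx":-0.0027,"ty":0.0012,"tz":0.14,"ax":0,"ay":0,"az":0},{"jaw":0.3,"tx":-0.0027,"ty":0.0012,"tz":0.165,"ax":0,"ay":0,"az":0},{"jaw":0.3,"tx":-0.0027,"ty":0.0012,"tz":0.176,"ax":0,"ay":0,"az":0},{"jaw":0.3,"tx":-0.0027,"ty":0.0012,"tz":0.181,"ax":0,"ay":0,"az":0},{"jaw":0.3,"tx":-0.0027,"ty":0.0012,"tz":0.181,"ax":0,"ay":0,"az":0},{"jaw":-0.5,"tx":-0.0027,"ty":0.0012,"tz":0.181,"ax":0,"ay":0,"az":0},{"jaw":-1,"tx":-0.0027,"ty":0.0012,"tz":0.181,"ax":0,"ay":0,"az":0},{"jaw":-1,"tx":-0.0027,"ty":0.0012,"tz":0.181,"ax":0,"ay":0,"az":0},{"jaw":-1,"tx":-0.0027,"ty":0.0012,"tz":0.181,"ax":0,"ay":0,"az":0},{"jaw":-1,"tx":-0.0027,"ty":0.0012,"tz":0.181,"ax":0,"ay":0,"az":0},{"jaw":-1,"tx":-0.0027,"ty":0.0012,"tz":0.181,"ax":0,"ay":0,"az":0},{"jaw":-1,"tx":-0.0027,"ty":0.0012,"tz":0.181,"ax":0,"ay":0,"az":0},{"jaw":-1,"tx":-0.0027,"ty":0.0012,"tz":0.181,"ax":0,"ay":0,"az":0}]' --squeeze 35

```text
time: 3.3
tcp_pos: [0.5343, 0.2097, 0.07]
eef_rot: [0.723, 0.691, 0.0, 0.0]
force: [-1.1, -0.8, 4.6]
grip_width: 0.0229
gripper_force: 35.0
```

Request:
send_rows --rows '[{"jaw":-1,"tx":0,"ty":0,"tz":-0.01,"ax":0,"ay":0,"az":0},{"jaw":-1,"tx":0,"ty":0,"tz":-0.03,"ax":0,"ay":0,"az":0},{"jaw":-1,"tx":0,"ty":0,"tz":-0.06,"ax":0,"ay":0,"az":0},{"jaw":-1,"tx":0,"ty":0,"tz":-0.1,"ax":0,"ay":0,"az":0},{"jaw":-1,"tx":0,"ty":0,"tz":-0.14,"ax":0,"ay":0,"az":0},{"jaw":-1,"tx":0,"ty":0,"tz":-0.18,"ax":0,"ay":0,"az":0},{"jaw":-1,"tx":0,"ty":0,"tz":-0.21,"ax":0,"ay":0,"az":0},{"jaw":-1,"tx":0,"ty":0,"tz":-0.23,"ax":0,"ay":0,"az":0},{"jaw":-1,"tx":0,"ty":0,"tz":-0.23,"ax":0,"ay":0,"az":0}]'

```text
time: 4.2
tcp_pos: [0.5359, 0.2104, 0.3035]
eef_rot: [0.722, 0.691, 0.003, 0.001]
force: [0.9, -0.5, -0.7]
grip_width: 0.0233
gripper_force: 35.0
```

```bash
cat >> h.py <<'E'
psi=np.radians(6.5)
xm=np.array([.866*np.cos(psi),.866*np.sin(psi),.5]);ym=np.array([-np.sin(psi),np.cos(psi),0]);zm=np.cross(xm,ym)
def tf(a):
    a=np.radians(a); return frame(-zm,np.cos(a)*xm+np.sin(a)*ym)
MP=np.array([.487,-.235,.204])
E
python3 - <<'E'
from h import *
rel(MP+.15*zm,tf(-21)); print(env.observe()['gripper_force'])
E
```

```text
t [-0.4588 -0.1032 -0.0324] a [-0.5009  0.1323  0.2039] q [-0.38  0.27 -0.05  1.67  0.01  1.2  -0.48] tcp [0.5359 0.2104 0.3035]
34.99988615512848
```

Request:
send_rows --rows '[{"jaw":-1,"tx":-0.015,"ty":-0.003,"tz":-0.001,"ax":-0.02,"ay":0.004,"az":0.006},{"jaw":-1,"tx":-0.046,"ty":-0.01,"tz":-0.003,"ax":-0.05,"ay":0.013,"az":0.02},{"jaw":-1,"tx":-0.083,"ty":-0.019,"tz":-0.006,"ax":-0.09,"ay":0.024,"az":0.037},{"jaw":-1,"tx":-0.12,"ty":-0.027,"tz":-0.008,"ax":-0.13,"ay":0.034,"az":0.053},{"jaw":-1,"tx":-0.156,"ty":-0.035,"tz":-0.011,"ax":-0.17,"ay":0.045,"az":0.07},{"jaw":-1,"tx":-0.193,"ty":-0.043,"tz":-0.014,"ax":-0.21,"ay":0.056,"az":0.086},{"jaw":-1,"tx":-0.23,"ty":-0.052,"tz":-0.016,"ax":-0.25,"ay":0.066,"az":0.102},{"jaw":-1,"tx":-0.266,"ty":-0.06,"tz":-0.019,"ax":-0.29,"ay":0.077,"az":0.118},{"jaw":-1,"tx":-0.303,"ty":-0.068,"tz":-0.021,"ax":-0.33,"ay":0.087,"az":0.135},{"jaw":-1,"tx":-0.34,"ty":-0.076,"tz":-0.024,"ax":-0.37,"ay":0.098,"az":0.151},{"jaw":-1,"tx":-0.376,"ty":-0.085,"tz":-0.027,"ax":-0.41,"ay":0.109,"az":0.167},{"jaw":-1,"tx":-0.413,"ty":-0.093,"tz":-0.029,"ax":-0.45,"ay":0.119,"az":0.184},{"jaw":-1,"tx":-0.44,"ty":-0.099,"tz":-0.031,"ax":-0.48,"ay":0.127,"az":0.196},{"jaw":-1,"tx":-0.459,"ty":-0.103,"tz":-0.032,"ax":-0.501,"ay":0.132,"az":0.204},{"jaw":-1,"tx":-0.459,"ty":-0.103,"tz":-0.032,"ax":-0.501,"ay":0.132,"az":0.204},{"jaw":-1,"tx":-0.459,"ty":-0.103,"tz":-0.032,"ax":-0.501,"ay":0.132,"az":0.204},{"jaw":-1,"tx":-0.459,"ty":-0.103,"tz":-0.032,"ax":-0.501,"ay":0.132,"az":0.204}]'

```text
time: 5.9
tcp_pos: [0.4111, -0.2429, 0.3308]
eef_rot: [0.764, 0.593, 0.218, 0.133]
force: [0.3, -0.5, -1.7]
grip_width: 0.0234
gripper_force: 35.0
```

```bash
python3 - <<'E'
from h import *
w,im=snap('wrist','w2'); import pickle; pickle.dump(w,open('w2.pkl','wb'))
rel(MP+.15*zm,tf(-21))
for h in (0,.01,.018): print(h,proj(w,MP+h*zm))
E
```

```text
t [ 0.0002  0.0025 -0.002 ] a [-0.0073  0.0033  0.0028] q [ 0.01 -0.24  0.66  2.18 -0.3   0.8   0.6 ] tcp [ 0.4113 -0.2429  0.331 ]
0 (np.float64(321.9868319104575), np.float64(222.84160983266202))
0.01 (np.float64(322.03221898923795), np.float64(225.7732437736063))
0.018 (np.float64(322.0706135051382), np.float64(228.25321536428928))
```

View pics/w2.png

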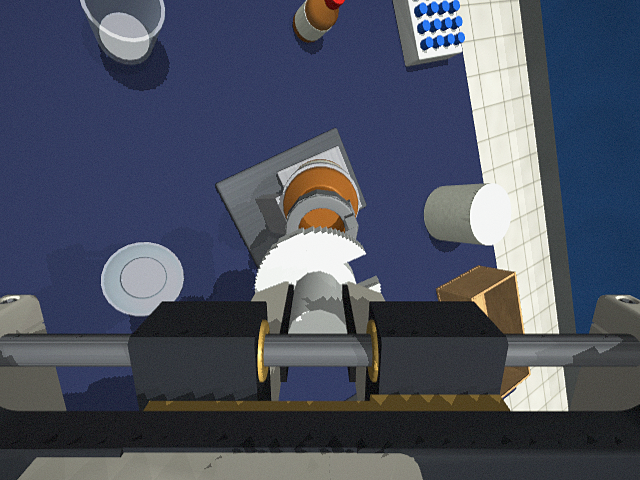

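The collar is centred left–right at about (322,215), as expected, but the flange hides its lower part. I'll shift the tool sideways to see the whole of it.

Request:
send_rows --rows '[{"jaw":-1,"tx":-0.03,"ty":0,"tz":0,"ax":0,"ay":0,"az":0},{"jaw":-1,"tx":-0.06,"ty":0,"tz":0,"ax":0,"ay":0,"az":0},{"jaw":-1,"tx":-0.06,"ty":0,"tz":0,"ax":0,"ay":0,"az":0},{"jaw":-1,"tx":-0.06,"ty":0,"tz":0,"ax":0,"ay":0,"az":0}]'

```text
time: 6.35
tcp_pos: [0.3991, -0.3016, 0.3207]
eef_rot: [0.764, 0.592, 0.218, 0.133]
force: [0.0, 0.9, -0.7]
grip_width: 0.0233
gripper_force: 35.0
```

```bash
python3 - <<'E'
from h import *
w,im=snap('wrist','w3'); import pickle; pickle.dump(w,open('w3.pkl','wb'))
rel(MP+.15*zm,tf(-21))
u,v=proj(w,MP+.009*zm); print(u,v)
x0,y0=int(u)-50,int(v)-50
c=cv2.cvtColor(im,cv2.COLOR_RGB2BGR)[y0:y0+130,x0:x0+100]; print(x0,y0)
cv2.imwrite('pics/c3.png',cv2.resize(c,None,fx=4.5,fy=4.5,interpolation=2))
E
```

```text
t [ 0.0602  0.0022 -0.0018] a [-0.0069  0.0031  0.0022] q [-0.02 -0.14  0.85  2.12 -0.42  0.85  0.84] tcp [ 0.3993 -0.3008  0.3207]
321.43117876383997 152.57658049894286
271 102
```

View pics/c3.png

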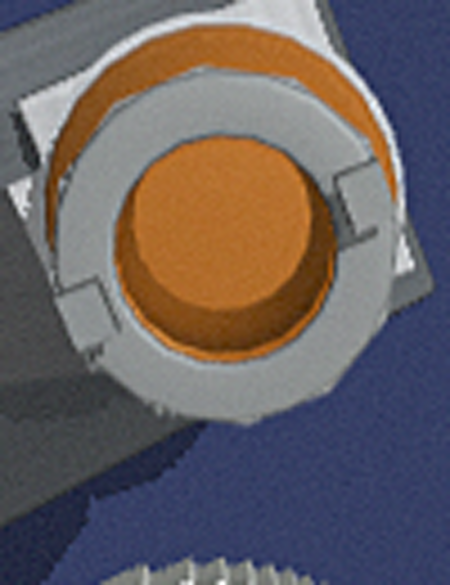

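The collar is fully visible now. The ring is centred at crop (225,245). The blocks are at about crop (362,203) and (90,318).

```bash
python3 - <<'E'
from h import *
import pickle; w=pickle.load(open('w3.pkl','rb'))
def onp(u,v,h):
    o,d=ray(w,271+u/4.5-.4,102+v/4.5-.4); q=MP+h*zm; t=((q-o)@zm)/(d@zm); p=o+d*t-MP; return np.array([p@xm,p@ym])*1e3
for h in (.007,.010): print('ctr',h,onp(225.3,245,h).round(1),[onp(*p,h).round(1) for p in [(58,250),(393,245),(215,67),(245,421)]])
a=onp(362,203,.017);b=onp(90,318,.017); print(a,b,(a+b)/2,np.degrees(np.arctan2(*(a-b)[::-1])),np.linalg.norm(a-b))
for p,q in [((335,180),(375,160)),((340,245),(378,232)),((60,292),(103,280)),((103,280),(118,330))]:
    d=onp(*q,.017)-onp(*p,.017); print(np.degrees(np.arctan2(d[1],d[0])))
o=env.observe(); T=R.from_quat(o['eef_rot']).as_matrix(); print('tool y ang',np.degrees(np.arctan2(T[:,1]@ym,T[:,1]@xm)), T[:,2]@zm)
# flange outline seen in image?
g=cv2.imread('pics/w3.png'); print(w['fx'])
E
```

```text
ctr 0.007 [-1.6 -2.5] [array([-30.3,   7.6]), array([ 26.8, -13.4]), array([ 7.6, 26.7]), array([ -9.6, -33.9])]
ctr 0.01 [-1.5 -2.3] [array([-30. ,   7.7]), array([ 26.6, -13. ]), array([ 7.6, 26.6]), array([ -9.4, -33.4])]
[23.41124182 -3.63577869] [-28.35422254  -5.03836792] [-2.47149036 -4.33707331] 1.552053809315548 51.78446250153945
5.041242355530407
-2.3414651870008507
-5.701777484904393
-95.03520588845402
tool y ang -20.87551487651036 -0.9999489392220896
358.3498259850282
```

```bash
cat >> h.py <<'E'
def tgt(hh,ang=-25.5,off=(-.0015,-.0024)):
    M=tf(ang); return MP+off[0]*xm+off[1]*ym+hh*zm-.0024*M[:,0], M
def st():
    o=env.observe(); T=R.from_quat(o['eef_rot']).as_matrix(); p=o['tcp_pos']+.0024*T[:,0]-MP
    f=o['force'];m=o['moment']
    print('mouth xyz mm',np.round(1e3*np.array([p@xm,p@ym,p@zm]),1),'yang',np.degrees(np.arctan2(T[:,1]@ym,T[:,1]@xm)).round(1),'tilt',np.degrees(T[:,:2].T@zm).round(2),'F xyz',np.round([f@xm,f@ym,f@zm],1),'Mz',np.round(m@zm,2),'q',o['qpos'].round(2),'t',o['time'],'grip',o['gripper_force'])
E
python3 - <<'E'
from h import *
st(); rel(*tgt(.1)); rel(*tgt(.15))
E
```

```text
mouth xyz mm [-22.7 -53.2 148.4] yang -20.9 tilt [-0.18 -0.4 ] F xyz [-1.2  0.5 -1. ] Mz 0.02 q [-0.02 -0.14  0.85  2.12 -0.42  0.85  0.84] t 6.4 grip 34.99998450279236
t [0.0552 0.0018 0.0482] a [-0.0068  0.0034  0.0807] q [-0.02 -0.14  0.85  2.12 -0.42  0.85  0.84] tcp [ 0.3993 -0.3008  0.3207]
t [ 0.055   0.0015 -0.0018] a [-0.0068  0.0034  0.0807] q [-0.02 -0.14  0.85  2.12 -0.42  0.85  0.84] tcp [ 0.3993 -0.3008  0.3207]
```

Request:
send_rows --rows '[{"jaw":-1,"tx":0.02,"ty":0.001,"tz":-0.002,"ax":-0.003,"ay":0.001,"az":0.03},{"jaw":-1,"tx":0.045,"ty":0.0015,"tz":-0.002,"ax":-0.007,"ay":0.003,"az":0.07},{"jaw":-1,"tx":0.055,"ty":0.0015,"tz":0.005,"ax":-0.007,"ay":0.0034,"az":0.081},{"jaw":-1,"tx":0.055,"ty":0.0018,"tz":0.02,"ax":-0.007,"ay":0.0034,"az":0.081},{"jaw":-1,"tx":0.055,"ty":0.0018,"tz":0.04,"ax":-0.007,"ay":0.0034,"az":0.081},{"jaw":-1,"tx":0.055,"ty":0.0018,"tz":0.048,"ax":-0.007,"ay":0.0034,"az":0.081},{"jaw":-1,"tx":0.055,"ty":0.0018,"tz":0.048,"ax":-0.007,"ay":0.0034,"az":0.081},{"jaw":-1,"tx":0.055,"ty":0.0018,"tz":0.048,"ax":-0.007,"ay":0.0034,"az":0.081},{"jaw":-1,"tx":0.055,"ty":0.0018,"tz":0.048,"ax":-0.007,"ay":0.0034,"az":0.081}]'

```text
time: 7.3
tcp_pos: [0.4354, -0.2473, 0.2907]
eef_rot: [0.787, 0.56, 0.227, 0.127]
force: [-0.7, -0.1, -1.4]
grip_width: 0.0233
gripper_force: 35.0
```

```bash
python3 - <<'E'
from h import *
st(); rel(*tgt(.1)); rel(*tgt(.04))
E
```

```text
mouth xyz mm [ -1.2  -4.2 101.4] yang -25.6 tilt [-0.05  0.17] F xyz [-1.3 -0.  -0.8] Mz 0.02 q [-0.05 -0.13  0.74  2.21 -0.45  0.71  0.67] t 7.3 grip 34.99983251094818
t [ 0.0015 -0.001   0.0014] a [ 0.003   0.0009 -0.0013] q [-0.05 -0.13  0.74  2.21 -0.45  0.71  0.67] tcp [ 0.4354 -0.2473  0.2907]
t [ 0.0016 -0.0012  0.0614] a [ 0.003   0.0009 -0.0013] q [-0.05 -0.13  0.74  2.21 -0.45  0.71  0.67] tcp [ 0.4354 -0.2473  0.2907]
```

Request:
send_rows --rows '[{"jaw":-1,"tx":0.0015,"ty":-0.001,"tz":0.01,"ax":0.003,"ay":0.001,"az":0},{"jaw":-1,"tx":0.0015,"ty":-0.001,"tz":0.025,"ax":0.003,"ay":0.001,"az":0},{"jaw":-1,"tx":0.0015,"ty":-0.001,"tz":0.035,"ax":0.003,"ay":0.001,"az":0},{"jaw":-1,"tx":0.0015,"ty":-0.001,"tz":0.045,"ax":0.003,"ay":0.001,"az":0},{"jaw":-1,"tx":0.0015,"ty":-0.001,"tz":0.055,"ax":0.003,"ay":0.001,"az":0},{"jaw":-1,"tx":0.0015,"ty":-0.001,"tz":0.061,"ax":0.003,"ay":0.001,"az":0},{"jaw":-1,"tx":0.0015,"ty":-0.001,"tz":0.061,"ax":0.003,"ay":0.001,"az":0},{"jaw":-1,"tx":0.0015,"ty":-0.001,"tz":0.061,"ax":0.003,"ay":0.001,"az":0}]'

```text
time: 8.1
tcp_pos: [0.4652, -0.2423, 0.2375]
eef_rot: [0.787, 0.56, 0.226, 0.125]
force: [-0.3, 0.9, -0.6]
grip_width: 0.0235
gripper_force: 35.0
```

```bash
python3 - <<'E'
from h import *
st(); rel(*tgt(.033))
E
```

```text
mouth xyz mm [-1.6 -2.6 40.3] yang -25.6 tilt [-0.   -0.02] F xyz [-0.4  0.9 -0.4] Mz 0.06 q [-0.09  0.04  0.79  2.23 -0.72  0.63  0.9 ] t 8.1 grip 34.99983251094818
t [0.0003 0.     0.0073] a [-0.0004  0.0001 -0.0017] q [-0.09  0.04  0.79  2.23 -0.72  0.63  0.9 ] tcp [ 0.4652 -0.2423  0.2375]
```

Request:
send_rows --rows '[{"jaw":-1,"tx":0,"ty":0,"tz":0.003,"ax":0,"ay":0,"az":0},{"jaw":-1,"tx":0,"ty":0,"tz":0.006,"ax":0,"ay":0,"az":0},{"jaw":-1,"tx":0,"ty":0,"tz":0.008,"ax":0,"ay":0,"az":0},{"jaw":-1,"tx":0,"ty":0,"tz":0.009,"ax":0,"ay":0,"az":0},{"jaw":-1,"tx":0,"ty":0,"tz":0.01,"ax":0,"ay":0,"az":0},{"jaw":-1,"tx":0,"ty":0,"tz":0.01,"ax":0,"ay":0,"az":0}]'

```text
time: 8.7
tcp_pos: [0.4701, -0.2414, 0.2282]
eef_rot: [0.787, 0.56, 0.226, 0.125]
force: [1.0, 0.6, -1.9]
grip_width: 0.0233
gripper_force: 35.0
```

```bash
python3 - <<'E'
from h import *
st()
E
```

```text
mouth xyz mm [-2.  -2.3 29.7] yang -25.6 tilt [-0.   -0.08] F xyz [-0.1  0.5 -2.1] Mz -0.03 q [-0.08  0.07  0.79  2.24 -0.77  0.62  0.95] t 8.7 grip 34.99985933303833
```

Request:
send_rows --rows '[{"jaw":-1,"tx":0,"ty":0,"tz":0.001,"ax":0,"ay":0,"az":0},{"jaw":-1,"tx":0,"ty":0,"tz":0.002,"ax":0,"ay":0,"az":0},{"jaw":-1,"tx":0,"ty":0,"tz":0.002,"ax":0,"ay":0,"az":0}]'

```text
time: 9.0
tcp_pos: [0.4712, -0.2412, 0.2265]
eef_rot: [0.787, 0.56, 0.226, 0.125]
force: [-0.2, 0.3, -1.3]
grip_width: 0.0236
gripper_force: 35.0
```

```bash
python3 - <<'E'
from h import *
st()
E
```

```text
mouth xyz mm [-2.  -2.2 27.7] yang -25.6 tilt [ 0.   -0.07] F xyz [-0.8  0.3 -1.1] Mz 0.07 q [-0.08  0.07  0.79  2.24 -0.78  0.62  0.96] t 9.0 grip 34.999757409095764
```

Request:
send_rows --rows '[{"jaw":-1,"tx":0,"ty":0,"tz":0.001,"ax":0,"ay":0,"az":0},{"jaw":-1,"tx":0,"ty":0,"tz":0.002,"ax":0,"ay":0,"az":0},{"jaw":-1,"tx":0,"ty":0,"tz":0.002,"ax":0,"ay":0,"az":0}]'

```text
time: 9.3
tcp_pos: [0.4721, -0.2411, 0.2247]
eef_rot: [0.787, 0.56, 0.226, 0.125]
force: [0.7, -0.4, -1.5]
grip_width: 0.023
gripper_force: 35.0
```

```bash
python3 - <<'E'
from h import *
st()
E
```

```text
mouth xyz mm [-2.  -2.2 25.7] yang -25.6 tilt [ 0.   -0.08] F xyz [-0.2 -0.5 -1.7] Mz 0.03 q [-0.08  0.08  0.78  2.24 -0.79  0.62  0.97] t 9.3 grip 34.99977350234985
```

Request:
send_rows --rows '[{"jaw":-1,"tx":0,"ty":0,"tz":0.001,"ax":0,"ay":0,"az":0},{"jaw":-1,"tx":0,"ty":0,"tz":0.002,"ax":0,"ay":0,"az":0},{"jaw":-1,"tx":0,"ty":0,"tz":0.002,"ax":0,"ay":0,"az":0}]'

```text
time: 9.6
tcp_pos: [0.4731, -0.2413, 0.2234]
eef_rot: [0.787, 0.56, 0.226, 0.125]
force: [-4.3, 0.4, 4.9]
grip_width: 0.0235
gripper_force: 35.0
```

```bash
python3 - <<'E'
from h import *
st()
E
```

```text
mouth xyz mm [-1.9 -2.5 24. ] yang -25.6 tilt [ 0.01 -0.04] F xyz [-1.2  0.9  6.4] Mz 0.07 q [-0.08  0.09  0.78  2.24 -0.8   0.62  0.97] t 9.6 grip 35.00470519065857
```

Request:
send_rows --rows '[{"jaw":-1,"tx":0,"ty":0,"tz":-0.0005,"ax":0,"ay":0,"az":0.05},{"jaw":-1,"tx":0,"ty":0,"tz":-0.0005,"ax":0,"ay":0,"az":0.1},{"jaw":-1,"tx":0,"ty":0,"tz":-0.0005,"ax":0,"ay":0,"az":0.15},{"jaw":-1,"tx":0,"ty":0,"tz":-0.0005,"ax":0,"ay":0,"az":0.18},{"jaw":-1,"tx":0,"ty":0,"tz":-0.0005,"ax":0,"ay":0,"az":0.18}]'

```text
time: 10.1
tcp_pos: [0.4731, -0.2414, 0.2237]
eef_rot: [0.834, 0.488, 0.236, 0.104]
force: [-0.7, -1.4, -0.1]
grip_width: 0.0234
gripper_force: 35.0
```

```bash
python3 - <<'E'
from h import *
st()
E
```

```text
mouth xyz mm [-1.4 -2.8 24.3] yang -35.9 tilt [-0.04 -0.04] F xyz [-0.8 -1.3  0.3] Mz 0.42 q [-0.09  0.09  0.8   2.24 -0.8   0.62  0.79] t 10.1 grip 34.998546838760376
```

A moment of 0.42 N m with no axial force means a notch wall is bearing on a block, so the notches are over the blocks. I'll feel the other side, then centre between the two.

Request:
send_rows --rows '[{"jaw":-1,"tx":0,"ty":0,"tz":0,"ax":0,"ay":0,"az":-0.1},{"jaw":-1,"tx":0,"ty":0,"tz":0,"ax":0,"ay":0,"az":-0.2},{"jaw":-1,"tx":0,"ty":0,"tz":0,"ax":0,"ay":0,"az":-0.27},{"jaw":-1,"tx":0,"ty":0,"tz":0,"ax":0,"ay":0,"az":-0.31},{"jaw":-1,"tx":0,"ty":0,"tz":0,"ax":0,"ay":0,"az":-0.31}]'

```text
time: 10.6
tcp_pos: [0.4732, -0.2415, 0.2238]
eef_rot: [0.749, 0.61, 0.218, 0.14]
force: [2.3, -1.2, -1.9]
grip_width: 0.0237
gripper_force: 35.0
```

```bash
python3 - <<'E'
from h import *
st()
E
```

```text
mouth xyz mm [-1.8 -2.6 24.4] yang -18.2 tilt [-0.02  0.  ] F xyz [ 0.9 -1.4 -2.7] Mz -0.27 q [-0.07  0.08  0.77  2.24 -0.8   0.62  1.1 ] t 10.6 grip 34.99769926071167
```

Request:
send_rows --rows '[{"jaw":-1,"tx":0,"ty":0,"tz":0,"ax":0,"ay":0,"az":0.06},{"jaw":-1,"tx":0,"ty":0,"tz":0,"ax":0,"ay":0,"az":0.12},{"jaw":-1,"tx":0,"ty":0,"tz":0.001,"ax":0,"ay":0,"az":0.12},{"jaw":-1,"tx":0,"ty":0,"tz":0.002,"ax":0,"ay":0,"az":0.12},{"jaw":-1,"tx":0,"ty":0,"tz":0.003,"ax":0,"ay":0,"az":0.12},{"jaw":-1,"tx":0,"ty":0,"tz":0.004,"ax":0,"ay":0,"az":0.12},{"jaw":-1,"tx":0,"ty":0,"tz":0.005,"ax":0,"ay":0,"az":0.12},{"jaw":-1,"tx":0,"ty":0,"tz":0.006,"ax":0,"ay":0,"az":0.12},{"jaw":-1,"tx":0,"ty":0,"tz":0.006,"ax":0,"ay":0,"az":0.12}]'

```text
time: 11.5
tcp_pos: [0.4757, -0.2405, 0.2184]
eef_rot: [0.784, 0.565, 0.226, 0.126]
force: [-4.1, 1.2, 3.9]
grip_width: 0.0232
gripper_force: 35.0
```

```bash
python3 - <<'E'
from h import *
st()
E
```

```text
mouth xyz mm [-2.1 -2.1 18.4] yang -25.0 tilt [ 0.04 -0.08] F xyz [-1.4  1.6  5.3] Mz 0.04 q [-0.07  0.1   0.78  2.24 -0.83  0.61  1.01] t 11.5 grip 35.00088572502136
```

Request:
send_rows --rows '[{"jaw":-1,"tx":0,"ty":0,"tz":0.001,"ax":0,"ay":0,"az":0},{"jaw":-1,"tx":0,"ty":0,"tz":0.002,"ax":0,"ay":0,"az":0},{"jaw":-1,"tx":0,"ty":0,"tz":0.003,"ax":0,"ay":0,"az":0},{"jaw":-1,"tx":0,"ty":0,"tz":0.0035,"ax":0,"ay":0,"az":0},{"jaw":-1,"tx":0,"ty":0,"tz":0.0035,"ax":0,"ay":0,"az":0}]'

```text
time: 12.0
tcp_pos: [0.4773, -0.2407, 0.2158]
eef_rot: [0.784, 0.564, 0.226, 0.126]
force: [-8.7, 0.6, 11.0]
grip_width: 0.0235
gripper_force: 35.0
```

```bash
python3 - <<'E'
from h import *
st()
E
```

```text
mouth xyz mm [-2.  -2.4 15.3] yang -25.0 tilt [ 0.05 -0.05] F xyz [-1.9  1.6 13.8] Mz 0.08 q [-0.07  0.11  0.77  2.24 -0.85  0.61  1.02] t 12.0 grip 35.029783844947815
```

Request:
send_rows --rows '[{"jaw":-1,"tx":0,"ty":0,"tz":0.0003,"ax":0,"ay":0,"az":0},{"jaw":-1,"tx":0,"ty":0,"tz":0.0003,"ax":0,"ay":0,"az":0},{"jaw":-1,"tx":0,"ty":0,"tz":0.0003,"ax":0,"ay":0,"az":0}]'

```text
time: 12.3
tcp_pos: [0.4774, -0.2407, 0.2157]
eef_rot: [0.784, 0.564, 0.226, 0.126]
force: [-10.9, 0.6, 13.0]
grip_width: 0.0233
gripper_force: 35.0
```

```bash
python3 - <<'E'
from h import *
st()
E
```

```text
mouth xyz mm [-2.  -2.4 15.3] yang -25.0 tilt [ 0.07 -0.03] F xyz [-2.8  1.9 16.6] Mz 0.07 q [-0.07  0.11  0.77  2.24 -0.85  0.61  1.02] t 12.3 grip 35.045244097709656
```

Request:
send_rows --rows '[{"jaw":-1,"tx":0,"ty":0,"tz":0,"ax":0,"ay":0,"az":0},{"jaw":-1,"tx":0,"ty":0,"tz":0,"ax":0,"ay":0,"az":0},{"jaw":-1,"tx":0,"ty":0,"tz":0,"ax":0,"ay":0,"az":0},{"jaw":-1,"tx":0,"ty":0,"tz":0,"ax":0,"ay":0,"az":0},{"jaw":-1,"tx":0,"ty":0,"tz":0,"ax":0,"ay":0,"az":0},{"jaw":-1,"tx":0,"ty":0,"tz":0,"ax":0,"ay":0,"az":0},{"jaw":-1,"tx":0,"ty":0,"tz":0,"ax":0,"ay":0,"az":0},{"jaw":-1,"tx":0,"ty":0,"tz":0,"ax":0,"ay":0,"az":0},{"jaw":-1,"tx":0,"ty":0,"tz":0,"ax":0,"ay":0,"az":0},{"jaw":-1,"tx":0,"ty":0,"tz":0,"ax":0,"ay":0,"az":0},{"jaw":-1,"tx":0,"ty":0,"tz":0,"ax":0,"ay":0,"az":0},{"jaw":-1,"tx":0,"ty":0,"tz":0,"ax":0,"ay":0,"az":0}]'

```text
time: 13.5
tcp_pos: [0.4773, -0.2408, 0.2157]
eef_rot: [0.784, 0.564, 0.226, 0.126]
force: [-11.7, 1.1, 13.9]
grip_width: 0.0231
gripper_force: 35.0
```

```bash
python3 - <<'E'
from h import *
st()
E
```

```text
mouth xyz mm [-2.  -2.4 15.3] yang -25.0 tilt [ 0.06 -0.03] F xyz [-3.1  2.4 17.8] Mz 0.07 q [-0.07  0.11  0.77  2.24 -0.85  0.61  1.02] t 13.5 grip 35.04496872425079
```

Pushed to about 17 N with no further movement, so it is on the stop. I'll ease off, release and withdraw.

Request:
send_rows --rows '[{"jaw":-1,"tx":0,"ty":0,"tz":-0.0004,"ax":0,"ay":0,"az":0},{"jaw":0,"tx":0,"ty":0,"tz":-0.0004,"ax":0,"ay":0,"az":0},{"jaw":0,"tx":0,"ty":0,"tz":-0.0004,"ax":0,"ay":0,"az":0},{"jaw":0,"tx":0,"ty":0,"tz":-0.0004,"ax":0,"ay":0,"az":0},{"jaw":0,"tx":0,"ty":0,"tz":-0.0004,"ax":0,"ay":0,"az":0},{"jaw":0,"tx":0,"ty":0,"tz":-0.005,"ax":0,"ay":0,"az":0},{"jaw":0,"tx":0,"ty":0,"tz":-0.02,"ax":0,"ay":0,"az":0},{"jaw":0,"tx":0,"ty":0,"tz":-0.045,"ax":0,"ay":0,"az":0},{"jaw":0,"tx":0,"ty":0,"tz":-0.075,"ax":0,"ay":0,"az":0},{"jaw":0,"tx":0,"ty":0,"tz":-0.1,"ax":0,"ay":0,"az":0},{"jaw":0,"tx":0,"ty":0,"tz":-0.12,"ax":0,"ay":0,"az":0},{"jaw":0,"tx":-0.03,"ty":0,"tz":-0.13,"ax":0,"ay":0,"az":0},{"jaw":0,"tx":-0.06,"ty":0,"tz":-0.13,"ax":0,"ay":0,"az":0},{"jaw":0,"tx":-0.06,"ty":0,"tz":-0.13,"ax":0,"ay":0,"az":0},{"jaw":0,"tx":-0.06,"ty":0,"tz":-0.13,"ax":0,"ay":0,"az":0}]'

```text
time: 15.0
tcp_pos: [0.3972, -0.3047, 0.3149]
eef_rot: [0.785, 0.564, 0.225, 0.126]
force: [1.1, 0.6, 0.2]
grip_width: 0.046
gripper_force: 0.0
```

```bash
python3 - <<'E'
from h import *
w,im=snap('wrist','w4'); s,si=snap('scene','s4'); st()
u,v=map(int,proj(w,MP+.02*zm)); a=cv2.resize(im[v-50:v+50,u-50:u+50],None,fx=4,fy=4,interpolation=2)
b=cv2.resize(si[200:300,130:230],None,fx=4,fy=4,interpolation=2)
cv2.imwrite('pics/c4.png',cv2.cvtColor(np.hstack([a,b]),cv2.COLOR_RGB2BGR))
E
```

```text
mouth xyz mm [-27.  -55.5 144.1] yang -25.0 tilt [ 0.07 -0.13] F xyz [-0.   0.2  0.1] Mz 0.06 q [-0.07 -0.14  0.92  2.13 -0.44  0.84  0.79] t 15.1 grip 0.0
```

View pics/c4.png

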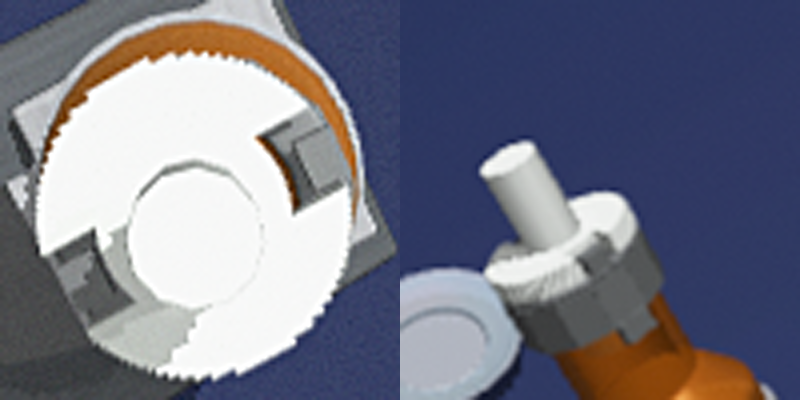

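The stopper is seated flat with both collar blocks inside its notches, and the collar is down on the neck's stop lug.

```bash
python3 -c "
from workcell import order
print(order.hand_in())"
```

```text
the job is handed in; nothing more can be done
None
```

The middle-sized stopper is in the amber bottle with its notches over the collar blocks and the collar down on its stop; I held it at about 17 N for just over a second, released it, and handed the job in at about 15 s.

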